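# Sort press screws by pitch on a notched gauge

### The job

Check the spare press screws on the pitch gauge: take the fine-thread screw and the coarse-thread screw from the black mat and lay each in the gauge row whose notches match its thread, head at the end with the plain rests, thread sunk fully home between the teeth, setting it down rather than dropping it. Leave the third screw, whose medium thread fits neither row, lying where it is, and do not knock over or push away the three loose dropper bottles standing by the work.

Things in the scene. Friction and masses are not known exactly. Their poses are not given: they have to be found in the camera images.
- screw_fine_grip (a point): fine-thread steel press screw, 164 mm long, 0.25-0.5 kg, lying level: 7 ring-like ridges at 10 mm pitch. Point on its axis, mid-length of the plain 18 mm thick shank, near its balance point, 14 mm above the mat's top. x along the axis to the threaded end, z up. Along x: hex head (28 mm across flats) -61.5 to -33.5, shank to 28.5, thread (28 mm outside, 18 mm core) to 100 mm. Place on the mat varies.
- screw_fine_tip (a point): point on the fine screw's axis 100 mm from its grip point, at the threaded end; axes as there
- screw_coarse_grip (a point): coarse-thread steel press screw, 164 mm long, 0.25-0.5 kg, lying level: 3 ring-like ridges at 24 mm pitch. Point on its axis, mid-length of the plain 18 mm thick shank, near its balance point, 14 mm above the mat's top. x along the axis to the threaded end, z up. Along x: hex head (28 mm across flats) -61.5 to -33.5, shank to 28.5, thread (28 mm outside, 18 mm core) to 100 mm. Place on the mat varies.
- screw_coarse_tip (a point): point on the coarse screw's axis 100 mm from its grip point, at the threaded end; axes as there
- screw_odd_grip (a point): medium-thread steel press screw, 164 mm long, 0.25-0.5 kg, lying level: 5 ring-like ridges at 14 mm pitch. Point on its axis, mid-length of the plain 18 mm thick shank, near its balance point, 14 mm above the mat's top. x along the axis to the threaded end, z up. Along x: hex head (28 mm across flats) -61.5 to -33.5, shank to 28.5, thread (28 mm outside, 18 mm core) to 100 mm. Fits neither row.
- screw_fine: the fine screw; origin 14 mm below its grip point
- screw_coarse: the coarse screw; origin 14 mm below its grip point
- row_fine_seat (a point): fine row of the fixed brass gauge, 7 notches at 10 mm pitch. The point is where the fine screw's grip point comes when fully seated, 50 mm above the table; x along the row towards the thread end, z up. Only this lengthwise place seats; set down within 2.5 mm of it, the screw drops in; ridges standing on teeth are 6 mm too high. Rows are parallel, 100 mm apart; which is on the left varies.
- row_coarse_seat (a point): coarse row of the fixed brass gauge, 3 notches at 24 mm pitch. The point is where the coarse screw's grip point comes when fully seated, 50 mm above the table; x along the row towards the thread end, z up. Only this lengthwise place seats; set down within 4 mm of it, the screw drops in; ridges standing on teeth are 6 mm too high. Rows are parallel, 100 mm apart; which is on the left varies.
- gauge_base: dark base plate, 190 x 180 x 10 mm, fixed; origin under its centre. Each row on it: two upright notched rails 6 mm thick, 14 mm apart, x 21.5 to 100 mm from the row's seat point, and a pair of plain rests at x -27.5 to -21.5; tops 5.7 mm below the seat point, where shank and thread core rest. Between them 43 mm are free for fingers, down to 34 mm below the seat point.
- mat: black rubber mat, fixed, 230 x 310 mm, 4 mm thick, on which the screws lie side by side about 100 mm apart, heads towards the robot; origin under its centre
- bottle_white_mid (a point): loose amber dropper bottle with a white cap, 40 mm wide, about 103 mm tall, point on its axis 50 mm up; a bystander standing on the table
- bottle_blue_mid (a point): loose amber dropper bottle with a blue cap, 40 mm wide, about 103 mm tall, point on its axis 50 mm up; a bystander standing on the table
- bottle_red_mid (a point): loose amber dropper bottle with a red cap, 36 mm wide, about 93 mm tall, point on its axis 45 mm up; a bystander standing on the table
Things that resemble listed ones, but are neither listed nor needed, are in the scene too. Leave any purple look-alike of the screw_coarse alone.

How it is judged:
At the end, for the whole second after the job is handed in: Fine and coarse screw lie released and still in their matching rows, heads at the rests: grip points within 5 mm of the seat lengthwise, 4 mm sideways, 2.5 mm in height; thread ends within 4 mm sideways, 2.5 mm in height. The medium screw is within 25 mm of where it lay (x of screw_fine_grip in the frame of row_fine_seat between -0.005 and 0.005 m and y of screw_fine_grip in the frame of row_fine_seat between -0.004 and 0.004 m and z of screw_fine_grip in the frame of row_fine_seat between -0.0025 and 0.0025 m and y of screw_fine_tip in the frame of row_fine_seat between -0.004 and 0.004 m and z of screw_fine_tip in the frame of row_fine_seat between -0.0025 and 0.0025 m and x of screw_fine_tip in the frame of row_fine_seat above 0.09 m and linear speed of each of screw_fine, screw_coarse below 0.01 m/s and x of screw_coarse_grip in the frame of row_coarse_seat between -0.005 and 0.005 m and y of screw_coarse_grip in the frame of row_coarse_seat between -0.004 and 0.004 m and z of screw_coarse_grip in the frame of row_coarse_seat between -0.0025 and 0.0025 m and y of screw_coarse_tip in the frame of row_coarse_seat between -0.004 and 0.004 m and z of screw_coarse_tip in the frame of row_coarse_seat between -0.0025 and 0.0025 m and x of screw_coarse_tip in the frame of row_coarse_seat above 0.09 m and distance of screw_odd_grip from where it was at the start of the episode below 0.025 m); the robot touches nothing.
It fails at once if the fine screw is let go more than 15 mm above its seat in the row (contact force between screw_fine and the fingers below 0.02 N and horizontal distance between screw_fine_grip and row_fine_seat below 0.06 m and z of screw_fine_grip in the frame of row_fine_seat above 0.015 m).
It fails at once if the coarse screw is let go more than 15 mm above its seat in the row (contact force between screw_coarse and the fingers below 0.02 N and horizontal distance between screw_coarse_grip and row_coarse_seat below 0.06 m and z of screw_coarse_grip in the frame of row_coarse_seat above 0.015 m).
It fails at once if the white-capped bottle is knocked over or pushed more than 40 mm (distance of bottle_white_mid from where it was at the start of the episode above 0.04 m or angle between bottle_white_mid's own z axis and vertical above 0.6 rad).
It fails at once if the blue-capped bottle is knocked over or pushed more than 40 mm (distance of bottle_blue_mid from where it was at the start of the episode above 0.04 m or angle between bottle_blue_mid's own z axis and vertical above 0.6 rad).
It fails at once if the red-capped bottle is knocked over or pushed more than 40 mm (distance of bottle_red_mid from where it was at the start of the episode above 0.04 m or angle between bottle_red_mid's own z axis and vertical above 0.6 rad).
It also fails if it takes over 59 s, if anything falls off the work surface, if the arm or the gripper's body presses on something with over 40 N, if the wrist force passes 120 N, or if a joint passes its speed limit or range.

### The arm

A 6-joint arm with a two-finger parallel gripper is mounted at the origin on the work surface. World frame = base frame: x ahead of the robot, y to its left, z up, the work surface at z = 0. Lengths are in m, angles in rad, forces in N, time in s.
With the tool pointing down it reaches from about 0.35 to 0.875 m from the base axis. Payload 4.2 kg.
Tool frame: the origin (TCP) lies midway between the tips of the shut fingers; the grasp point (between the pads) lies 19 mm behind it; x points along the fingers, y is the direction in which the jaws open and shut, and the axes are right-handed (so a half turn about x gives the same grasp; the last joint's range is limited). The gripper opens to 87 mm and grips with 3 to 60 N. Pads are 19 mm wide; open, the fingers measure 117 mm over their backs; the gripper's body (75 mm by 190 mm) begins 51 mm behind the grasp point.
Start: joints at [-0.86, 0.385, 0.008, 0, -1.194, -0.259], TCP at [0.273, -0.562, 0.191] pointing down, gripper open.
Joint ranges: [-3.14, 3.14], [-1.21, 2.06], [-1.07, 1.41], [-3.16, 2.05], [-2.99, -0.16], [-3.1, 3.1]. Speed limits (rad/s): [2.79, 2.79, 3.14, 3.14, 3.14, 3.14].

### API

Orientations are given as a unit quaternion [w, x, y, z].
In Python, from plant import * gives the robot as it stands.
- The arm moves only by the tool carry_out, never from a script. Its argument "steps" is a list of rows, each a list of 3 entries, a list of its own where there are three numbers: the shift along the world's x, y, z in cm, then the turn, a rotation vector about the world's x, y, z in degrees, then the opening, from 0 (shut) to 1 (fully open). A call has 1 to 20 rows; each row shifts and turns the commanded pose from where the row before left it; what a row does not reach is not made up. A row lasts 1/12 s, in which the tool goes at most 41.7 mm and 7.16 degrees, less where a joint would pass 70% of its speed; a pose out of reach is approached as far as the arm can. A call with a gripper value outside its range is refused whole. The fingers move at their own pace and stop on an object; "newtons" is the grip in N (left out, the last holds). Time passes only in rows, so rows that do not move let the fingers close. It gives the time, the measured TCP pose, the force and the opening at its end, in the units of the state.
- observe(): the state, without advancing time (a new reading comes with each control period).
- camera(name): name is "scene" or "top" or "wrist"; returns a dict with "color" (480x640x3 uint8, red, green, blue), "range_z" (480x640 float32, m along the optical axis (not along the pixel's ray), 0 where there is no reading), "mtx" (3x3 intrinsics, pixels), "R" (3x3) and "t" (3): a world point X has camera coordinates R X + t. Camera axes: x right, y down, z forward; pixel columns grow to the right and rows downward; lengths in m; the calibration is good to about 2 mm. The wrist camera is an equidistant fisheye: a pixel r from the principal point sees the ray r / f radians off the axis. A picture is of the moment at which its call begins.
- sign_off(): hands the job in, once; it reports no verdict.
Trained networks look in a picture, given as the dict that the camera call returned (one of the last four; its "shot" number tells which), for a name from the list of things; names that differ only in an ending like _2 or _b are one class to them, and where a whole thing is asked for, a point or a joint stands for the part that bears it (a point fixed in the world has none). Each returns a list of dicts, best first, with "p" (0 to 1); they miss things now and then, are a little off and sometimes report something else, mostly with a low value. They report only what shows in the picture. A call takes as long as a camera call. They do not tell look-alikes from the thing itself.
- boxes_of(picture, name): "uv" ([column, row] in pixels, amid what is visible of it).
- place_of(picture, name): "uv" ([column, row] in pixels: a listed point, or the origin of a listed thing).
The state is a dict: "t": time; "joint_positions": joint angles; "joint_velocities": joint speeds; "joint_torque": joint torques, N m; "tcp_pos": TCP position; "eef_rot": TCP orientation; "ft_force": force on the tool from outside, world axes, zero at the start; "torque": the same for the moment, N m; "grip_width": opening from 0.0 (shut) to 1.0 (fully open).
Only numpy, scipy, OpenCV 4.12 (cv2) and the standard library are available. Lean on these libraries where they do the work, as an engineer would, in place of code of your own. Each camera call takes 0.05 s, during which the arm holds its last target. There are 200 camera calls.

## Working session

There is one attempt and no reset: what is moved stays moved. The work goes in short steps, Python scripts to look and compute and a tool call to move; the robot and the scene stay as the last step left them, time stands still between calls to the robot, and variables do not carry over. Pictures are saved under pics/ and viewed, about 8 in all and at most 12, crops included, and the job is handed in when it is done.

Besides the shell and the picture viewer there is one more tool, called after "Call:" as name([rows], argument=value, ...), one row to a line, values as JSON. carry_out: Moves the arm, as the interface text tells. Its arguments: {"type":"object","properties":{"steps":{"type":"array"},"newtons":{"type":"number"}},"required":["steps"]}

```bash
mkdir -p pics
cat > h.py <<'E'
from plant import *
import numpy as np, cv2
def ray(c,uv):
    K=c["mtx"];x=(uv[0]-K[0,2])/K[0,0];y=(uv[1]-K[1,2])/K[1,1]
    return np.array([x,y,1.0])
def onplane(c,uv,z):
    R=np.array(c["R"]);t=np.array(c["t"]);d=R.T@ray(c,uv);o=-R.T@t
    return o+d*(z-o[2])/d[2]
def bydepth(c,uv):
    u,v=int(round(uv[0])),int(round(uv[1]));D=c["range_z"][max(v-1,0):v+2,max(u-1,0):u+2];D=D[D>0]
    if len(D)==0:return None
    return np.array(c["R"]).T@(ray(c,uv)*np.median(D)-np.array(c["t"]))
def save(c,n): cv2.imwrite("pics/"+n+".png",cv2.cvtColor(c["color"],cv2.COLOR_RGB2BGR))
np.set_printoptions(precision=4,suppress=True)
E
python3 - <<'E'
from h import *
Z=dict(screw_fine_grip=.018,screw_fine_tip=.018,screw_coarse_grip=.018,screw_coarse_tip=.018,screw_odd_grip=.018,row_fine_seat=.05,row_coarse_seat=.05,gauge_base=0,mat=0,bottle_white_mid=.05,bottle_blue_mid=.05,bottle_red_mid=.045)
for n in ("top","scene"):
    c=camera(n);save(c,n);print(n,c["mtx"][0],-np.array(c["R"]).T@c["t"])
    for k,z in Z.items():
        for r in place_of(c,k)[:3]:
            if r["p"]>.1: print(k,round(r["p"],2),np.round(r["uv"],1),onplane(c,r["uv"],z),bydepth(c,r["uv"]))
print(observe())
E
```

```text
top [600.5292   0.     312.5728] [ 0.435  -0.0115  1.3873]
screw_fine_grip 0.7 [388.1 217.9] [ 0.5558 -0.2048  0.018 ] [ 0.5552 -0.2037  0.0257]
screw_fine_tip 0.67 [378.9 176.9] [ 0.6502 -0.1834  0.018 ] [ 0.6486 -0.1821  0.0284]
screw_fine_tip 0.35 [388.2 212.6] [ 0.568 -0.205  0.018] [ 0.567  -0.2035  0.0288]
screw_coarse_grip 0.72 [343.6 225.6] [ 0.5371 -0.1028  0.018 ] [ 0.5365 -0.1023  0.026 ]
screw_coarse_grip 0.66 [408.5 351.9] [ 0.2516 -0.2517  0.018 ] [ 0.2523 -0.2508  0.0235]
screw_coarse_tip 0.95 [340.7 179.8] [ 0.6425 -0.0955  0.018 ] [ 0.6444 -0.0963  0.0057]
screw_coarse_tip 0.68 [417.6 305.8] [ 0.3558 -0.2725  0.018 ] [ 0.3548 -0.2757  0.0012]
screw_coarse_tip 0.37 [209.5 166. ] [0.6711 0.2056 0.018 ] [0.6592 0.1947 0.0868]
screw_odd_grip 0.75 [434.6 216.7] [ 0.5597 -0.3117  0.018 ] [ 0.5588 -0.3096  0.0275]
row_fine_seat 0.56 [186.2 241.1] [0.4968 0.2492 0.05  ] [0.4984 0.2558 0.0164]
row_fine_seat 0.56 [435.1 213.9] [ 0.563  -0.3059  0.05  ] [ 0.5656 -0.3116  0.0238]
row_coarse_seat 0.91 [236.4 232.7] [0.5166 0.1382 0.05  ] [0.5188 0.1423 0.0131]
row_coarse_seat 0.6
[... 2152 characters left out ...]
[ 0.7157 -0.1427  0.05  ] [ 0.7217 -0.1497  0.0592]
bottle_blue_mid 0.91 [428.6 232. ] [0.6639 0.1938 0.05  ] [0.6703 0.1827 0.0587]
bottle_red_mid 0.76 [409.7 290.3] [0.7488 0.0057 0.045 ] [ 0.7546 -0.0039  0.0547]
{'t': 1.3, 'joint_positions': array([-0.8604,  0.3847,  0.0079,  0.    , -1.194 , -0.2586]), 'joint_velocities': array([-0.0005, -0.0003,  0.0012, -0.0012,  0.0009, -0.0006]), 'joint_torque': array([ -0.0005, -39.0472,  18.7621,   4.2243,   0.0154,  -0.    ]), 'tcp_pos': array([ 0.2729, -0.5623,  0.1915]), 'eef_rot': array([ 0.6891, -0.1584,  0.6891,  0.1584]), 'ft_force': array([0.7588, 0.3426, 0.0748]), 'torque': array([0.0017, 0.0337, 0.0015]), 'grip_width': 0.999940406072397}
```

Run:
```python
import cv2
a=cv2.imread("pics/top.png")
cv2.imwrite("pics/topc.png",cv2.resize(a[110:370,160:480],(800,650-50),interpolation=cv2.INTER_CUBIC))
```

```text
(no output)
```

View pics/topc.png

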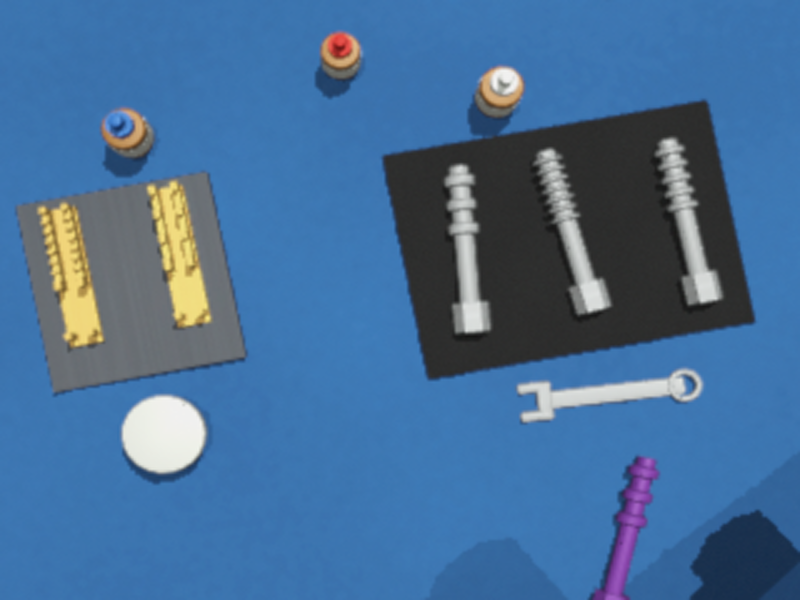

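View pics/scene.png

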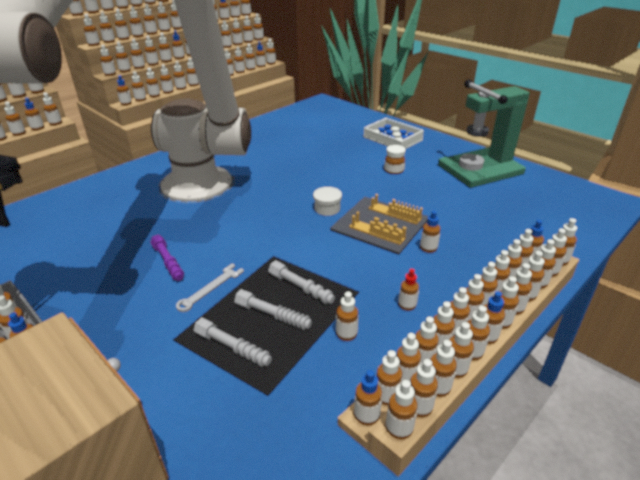

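The top view shows the coarse screw at left (crop 465,250), the fine one in the middle (570,230) and the medium one at right (690,220). On the gauge, the dense fine row is left (70,275) and the coarse row right (180,255). The scene view agrees with this. Next I'll refine the numbers by segmenting the screws.

```bash
cat >> h.py <<'E'
from scipy.spatial.transform import Rotation as Ro
def tool():
    s=observe();q=s["eef_rot"];M=Ro.from_quat([q[1],q[2],q[3],q[0]]).as_matrix();return s,M
def goto(p,yaw):
    """shift cm and yaw deg (world z) so that jaws (tool y) are square to yaw; finger-tilt fix too"""
    s,M=tool();y=M[:,1];cur=np.arctan2(y[1],y[0]);d=(yaw+np.pi/2-cur+np.pi/2)%np.pi-np.pi/2
    print("t",s["t"],"tcp",s["tcp_pos"],"toolx",M[:,0],"F",s["ft_force"],"grip",s["grip_width"],"q1,q6",s["joint_positions"][[0,5]])
    print("shift cm",(np.array(p)-s["tcp_pos"])*100,"yaw deg",np.degrees(d))
E
python3 - <<'E'
from h import *
c=camera("top");im=c["color"].astype(int);V,U=np.mgrid[:480,:640]
D=c["range_z"];K=c["mtx"];P=np.stack([(U-K[0,2])/K[0,0]*D,(V-K[1,2])/K[1,1]*D,D],-1)
W=(P-np.array(c["t"]))@np.array(c["R"])
W16=np.stack([onplane(c,(u,v),.018) for v,u in np.ndindex(480,640)]).reshape(480,640,3)
sat=im.max(-1)-im.min(-1)
m=(sat<35)&(im.max(-1)>85)&(W16[...,0]>.44)&(W16[...,0]<.69)&(W16[...,1]<-.06)&(W16[...,1]>-.4)
n,L,st,_=cv2.connectedComponentsWithStats(m.astype(np.uint8))
for i in range(1,n):
    if st[i,4]<100: continue
    X=W16[L==i][:,:2];mu=X.mean(0);w,v=np.linalg.eigh(np.cov(X.T));a=v[:,1]*np.sign(v[0,1]);s=(X-mu)@a
    lo,hi=np.percentile(s,[1,99]);print("screw px",st[i,4],"mean",mu,"yaw",np.degrees(np.arctan2(a[1],a[0])),"ext",s.min(),s.max(),"grip est",mu+a*((s.min()+s.max())/2-.0193))
# gauge brass
m=(im[...,0]-im[...,2]>60)&(W16[...,0]>.42)&(W16[...,0]<.63)&(W16[...,1]>.08)&(W16[...,1]<.33)
n,L,st,_=cv2.connectedComponentsWithStats(m.astype(np.uint8))
for i in range(1,n):
    if st[i,4]<100: continue
    X=W[L==i];print("brass",st[i,4],X.mean(0),np.percentile(X[:,2],[2,50,98]))
# base plate rectangle at z=.01
g=(W[...,2]>.005)&(W[...,2]<.06)&(W[...,0]>.40)&(W[...,0]<.66)&(W[...,1]>.05)&(W[...,1]<.34)&((im[...,2]-im[...,0])<40)
n,L,st,_=cv2.connectedComponentsWithStats(g.astype(np.uint8));i=1+st[1:,4].argmax()
r=cv2.minAreaRect(np.argwhere(L==i)[:,::-1].astype(np.float32));print(r)
B=np.array([onplane(c,p,.01) for p in cv2.boxPoints(r)]);print(B)
goto([.5558,-.2048,.19],np.radians(12.7))
E
```

```text
screw px 724 mean [ 0.5815 -0.3121] yaw 12.230626218710483 ext -0.07891085291973758 0.08953018381973131 grip est [ 0.5678 -0.315 ]
screw px 715 mean [ 0.5698 -0.2053] yaw 16.25182019141855 ext -0.07823167139217461 0.09029387084643996 grip est [ 0.5571 -0.209 ]
screw px 730 mean [ 0.5518 -0.1084] yaw 4.910301129119602 ext -0.07930163165778395 0.08854015728684811 grip est [ 0.5372 -0.1096]
brass 844 [0.5464 0.1521 0.0293] [0.0098 0.0181 0.0472]
brass 871 [0.5258 0.2496 0.0274] [0.0089 0.0181 0.0462]
((211.8647003173828, 231.85986328125), (82.18021392822266, 78.44737243652344), 78.90628051757812)
[[0.5948 0.3064 0.01  ]
 [0.6316 0.1304 0.01  ]
 [0.4463 0.0916 0.01  ]
 [0.4104 0.2665 0.01  ]]
t 1.35 tcp [ 0.2729 -0.5622  0.1914] toolx [ 0.  0. -1.] F [-0.6811  0.5777  0.7162] grip 0.9958857777474209 q1,q6 [-0.8604 -0.2586]
shift cm [28.2912 35.7445 -0.1447] yaw deg -13.18767311628836
```

Call:
carry_out([
  [[1.77, 2.22, 0], [0, 0, -0.6], 1],
  [[1.77, 2.22, 0], [0, 0, -0.6], 1],
  [[1.77, 2.22, 0], [0, 0, -0.6], 1],
  [[1.77, 2.22, 0], [0, 0, -0.6], 1],
  [[1.77, 2.22, 0], [0, 0, -0.6], 1],
  [[1.77, 2.22, 0], [0, 0, -0.6], 1],
  [[1.77, 2.22, 0], [0, 0, -0.6], 1],
  [[1.77, 2.22, 0], [0, 0, -0.6], 1],
  [[1.77, 2.22, 0], [0, 0, -0.6], 1],
  [[1.77, 2.22, 0], [0, 0, -0.6], 1],
  [[1.77, 2.22, 0], [0, 0, -0.6], 1],
  [[1.77, 2.22, 0], [0, 0, -0.6], 1],
  [[1.77, 2.22, 0], [0, 0, -0.6], 1],
  [[1.77, 2.22, 0], [0, 0, -0.6], 1],
  [[1.77, 2.22, 0], [0, 0, -0.6], 1],
  [[1.77, 2.22, 0], [0, 0, -0.6], 1],
  [[0, 0, 0], [0, 0, 0], 1],
  [[0, 0, 0], [0, 0, 0], 1],
])

```text
t: 2.85
tcp_pos: [0.5567, -0.2059, 0.1912]
eef_rot: [0.7, -0.101, 0.7, 0.101]
ft_force: [-0.4, -0.5, 0.2]
grip_width: 1.007
```

```bash
cat >> h.py <<'E'
def wray(c,uv):
    K=c["mtx"];x=(uv[0]-K[0,2])/K[0,0];y=(uv[1]-K[1,2])/K[1,1];th=np.hypot(x,y)
    s=np.sinc(th/np.pi);return np.array([x*s,y*s,np.cos(th)])
def wplane(c,uv,z):
    R=np.array(c["R"]);d=R.T@wray(c,uv);o=-R.T@np.array(c["t"]);return o+d*(z-o[2])/d[2]
def wproj(c,X):
    p=np.array(c["R"])@X+np.array(c["t"]);th=np.arctan2(np.hypot(p[0],p[1]),p[2]);ph=np.arctan2(p[1],p[0]);K=c["mtx"]
    return np.array([K[0,2]+K[0,0]*th*np.cos(ph),K[1,2]+K[1,1]*th*np.sin(ph)])
def rectify(c,center,yaw,z,L=.26,Wd=.16,ppm=2500):
    """orthographic view of plane z: right = along yaw, up = left of it; pixel<->world"""
    a=np.array([np.cos(yaw),np.sin(yaw)]);b=np.array([-a[1],a[0]]);nx,ny=int(L*ppm),int(Wd*ppm)
    s=(np.arange(nx)-nx/2)/ppm;q=(ny/2-np.arange(ny))/ppm;S,Q=np.meshgrid(s,q)
    X=np.stack([center[0]+S*a[0]+Q*b[0],center[1]+S*a[1]+Q*b[1],np.full_like(S,z)],-1)
    p=X@np.array(c["R"]).T+np.array(c["t"]);r=np.hypot(p[...,0],p[...,1]);th=np.arctan2(r,p[...,2]);K=c["mtx"]
    mx=K[0,2]+K[0,0]*th*p[...,0]/r;my=K[1,2]+K[1,1]*th*p[...,1]/r
    return cv2.remap(c["color"],mx.astype(np.float32),my.astype(np.float32),cv2.INTER_LINEAR)
E
python3 - <<'E'
from h import *
c=camera("wrist");save(c,"w1");print(c["mtx"],"cam",-np.array(c["R"]).T@c["t"],np.array(c["R"])[2])
for k in ("screw_fine_grip","screw_fine_tip","screw_coarse_grip","screw_coarse_tip","screw_odd_grip"):
    for r in place_of(c,k)[:3]: print(k,round(r["p"],2),np.round(r["uv"],1),wplane(c,r["uv"],.018))
goto([.556,-.207,.19],np.radians(16.25))
E
```

```text
[[371.6483   0.     322.1072]
 [  0.     371.6483 240.0078]
 [  0.       0.       1.    ]] cam [ 0.478  -0.2286  0.3853] [ 0.2848  0.0833 -0.955 ]
screw_fine_grip 0.67 [606.7 270.5] [0.5203 0.1829 0.018 ]
screw_fine_grip 0.6 [320.9 209.9] [ 0.5573 -0.2068  0.018 ]
screw_fine_tip 0.73 [319.7 294.4] [ 0.648  -0.1815  0.018 ]
screw_coarse_grip 0.87 [417.1 217.5] [ 0.5361 -0.1088  0.018 ]
screw_coarse_tip 0.75 [390.8 301.5] [ 0.6347 -0.1028  0.018 ]
screw_odd_grip 0.76 [218.1 189.6] [ 0.5658 -0.3141  0.018 ]
screw_odd_grip 0.68 [319.5 294.4] [ 0.648  -0.1817  0.018 ]
t 3.15 tcp [ 0.5555 -0.2079  0.1916] toolx [ 0.0001 -0.     -1.    ] F [-0.62    0.2901 -0.3674] grip 1.0015084988754372 q1,q6 [-0.0853 -1.2026]
shift cm [ 0.0508  0.0902 -0.1608] yaw deg 0.04363432476710306
```

View pics/w1.png

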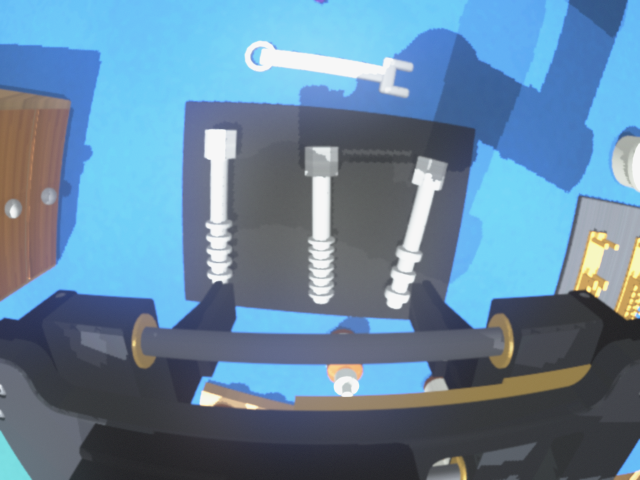

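The wrist view, with the robot side at the top, shows the fine screw centred (321,225), coarse at (412,232) and medium at (219,205). I'll rectify it for a precise axis and length profile.

```bash
cat >> h.py <<'E'
def profile(c,g,yaw,z=.018):
    I=rectify(c,g,yaw,z,.22,.06,2000).astype(int);m=(I.max(-1)>105)&(I.max(-1)-I.min(-1)<40)
    h=m.sum(0)/2.0
    ctr=np.array([np.nan if h[i]<8 else (m[:,i]*(60-np.arange(m.shape[0]))).sum()/m[:,i].sum()/2 for i in range(m.shape[1])])
    s=(np.arange(m.shape[1])-m.shape[1]/2)/2.0
    return s,h,ctr,I
E
python3 - <<'E'
from h import *
c=camera("wrist")
out=[]
for g,yaw in (((.5573,-.2068),np.radians(16)),((.5365,-.109),np.radians(4.5))):
    s,h,ctr,I=profile(c,g,yaw);out.append(I)
    k=(s>-28)&(s<24);f=np.polyfit(s[k],ctr[k],1);print("axis offset mm at s=0",f[1],"yaw corr deg",np.degrees(f[0]))
    print("width by 2mm from -75:",[int(round(x)) for x in h[(s>=-75)&(s<=110)][::4]])
cv2.imwrite("pics/r1.png",cv2.cvtColor(np.vstack(out).astype(np.uint8),cv2.COLOR_RGB2BGR))
E
```

```text
axis offset mm at s=0 -1.4241171214983968 yaw corr deg -5.687879743420238
width by 2mm from -75: [6, 6, 5, 4, 0, 26, 34, 34, 34, 34, 34, 34, 34, 34, 34, 34, 34, 36, 36, 36, 34, 21, 20, 20, 20, 20, 20, 20, 20, 20, 20, 20, 20, 21, 20, 21, 21, 21, 21, 21, 21, 21, 21, 21, 21, 21, 21, 32, 39, 40, 40, 42, 44, 44, 47, 55, 60, 60, 58, 59, 60, 60, 60, 58, 58, 60, 60, 60, 58, 60, 60, 60, 58, 58, 60, 60, 60, 58, 58, 60, 60, 60, 60, 60, 60, 60, 60, 60, 60, 60, 60, 60, 60]
axis offset mm at s=0 10.64799235601634 yaw corr deg 0.137179632889466
width by 2mm from -75: [0, 0, 0, 0, 0, 0, 32, 34, 34, 40, 44, 46, 46, 47, 47, 47, 47, 48, 48, 48, 48, 44, 40, 40, 40, 40, 40, 39, 39, 39, 39, 40, 40, 40, 40, 39, 39, 39, 39, 39, 39, 40, 40, 40, 39, 40, 39, 39, 39, 39, 39, 39, 39, 40, 42, 44, 45, 45, 45, 44, 44, 40, 39, 53, 54, 54, 57, 60, 60, 60, 56, 54, 54, 46, 40, 38, 38, 40, 43, 46, 48, 48, 48, 49, 49, 48, 48, 48, 49, 49, 50, 50, 50]
```

View pics/r1.png

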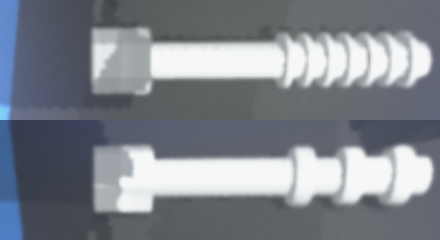

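Rectified view: the fine shank runs over px 150–279 and its axis lies on the centre line. The tool is already over the grip point to about 2 mm and the yaw is right, so I can go straight down and grasp.

Call:
carry_out([
  [[0, 0, -3], [0, 0, 0], 0.8],
  [[0, 0, -3], [0, 0, 0], 0.8],
  [[0, 0, -3], [0, 0, 0], 0.8],
  [[0, 0, -3], [0, 0, 0], 0.8],
  [[0, 0, -3], [0, 0, 0], 0.8],
  [[0, 0, -2], [0, 0, 0], 0.8],
  [[0, 0, -1], [0, 0, 0], 0.8],
  [[0, 0, -0.5], [0, 0, 0], 0.8],
  [[0, 0, 0], [0, 0, 0], 0.8],
  [[0, 0, 0], [0, 0, 0], 0],
  [[0, 0, 0], [0, 0, 0], 0],
  [[0, 0, 0], [0, 0, 0], 0],
  [[0, 0, 0], [0, 0, 0], 0],
  [[0, 0, 0], [0, 0, 0], 0],
  [[0, 0, 0], [0, 0, 0], 0],
  [[0, 0, 0], [0, 0, 0], 0],
  [[0, 0, 0], [0, 0, 0], 0],
], newtons=40)

```text
t: 4.62
tcp_pos: [0.5561, -0.2071, 0.0065]
eef_rot: [0.7, -0.1, 0.7, 0.1]
ft_force: [0.6, -0.2, 0.6]
grip_width: 0.283
```

Call:
carry_out([
  [[0, 0, 0], [0, 0, 0], 0],
  [[0, 0, 0], [0, 0, 0], 0],
  [[0, 0, 0], [0, 0, 0], 0],
  [[0, 0, 0], [0, 0, 0], 0],
  [[0, 0, 0], [0, 0, 0], 0],
  [[0, 0, 0], [0, 0, 0], 0],
])

```text
t: 5.12
tcp_pos: [0.5561, -0.2071, 0.0064]
eef_rot: [0.7, -0.1, 0.7, 0.1]
ft_force: [-0.5, -0.7, 0.5]
grip_width: 0.005
```

The fingers shut fully, so the grasp missed. Looking before doing anything else.

Run:
```python
from h import *
c=camera("wrist");save(c,"w2");d=camera("scene");save(d,"s2");t=camera("top")
for k in ("screw_fine_grip","screw_fine_tip"):
    for cc,f in ((c,wplane),(t,onplane),(d,onplane)):
        for r in place_of(cc,k)[:2]: print(k,round(r["p"],2),np.round(r["uv"],1),f(cc,r["uv"],.018))
cv2.imwrite("pics/m2.png",cv2.cvtColor(np.hstack([cv2.resize(c["color"],(400,300)),cv2.resize(d["color"][200:380,160:400],(400,300))]),cv2.COLOR_RGB2BGR))
print(observe())
```

```text
screw_fine_grip 0.88 [324.8 282.2] [ 0.5541 -0.2057  0.018 ]
screw_fine_grip 0.64 [264.4 305.2] [ 0.5518 -0.2049  0.018 ]
screw_fine_tip 0.8 [307.5 323.3] [ 0.6491 -0.1797  0.018 ]
screw_fine_tip 0.62 [271.  313.5] [ 0.579 -0.211  0.018]
{'t': 5.5667, 'joint_positions': array([-0.0838,  0.5217, -0.2912, -0.    , -0.7579, -1.2027]), 'joint_velocities': array([ 0.0006,  0.0007,  0.    , -0.0002, -0.002 ,  0.0012]), 'joint_torque': array([  0.0006, -40.7298,  13.7976,   3.1077,  -0.0587,  -0.    ]), 'tcp_pos': array([ 0.5561, -0.2071,  0.0064]), 'eef_rot': array([ 0.7   , -0.1002,  0.7   ,  0.1002]), 'ft_force': array([0.2794, 0.5588, 0.3207]), 'torque': array([-0.0326,  0.0171,  0.0627]), 'grip_width': 0.005846941259321414}
```

View pics/m2.png

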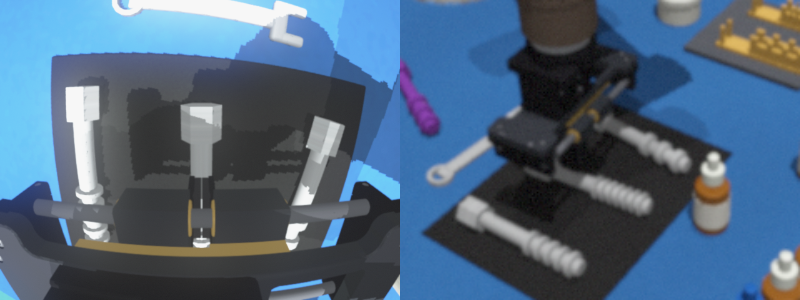

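Call:
carry_out([
  [[0, 0, 0.5], [0, 0, 0], 0],
  [[0, 0, 1], [0, 0, 0], 0],
  [[0, 0, 1], [0, 0, 0], 0],
  [[0, 0, 0.5], [0, 0, 0], 0],
  [[0, 0, 0], [0, 0, 0], 0],
  [[0, 0, 0], [0, 0, 0], 0],
])

```text
t: 6.07
tcp_pos: [0.5565, -0.2071, 0.0373]
eef_rot: [0.701, -0.1, 0.699, 0.1]
ft_force: [0.5, -0.5, -0.7]
grip_width: 0.007
```

Run:
```python
from h import *
F=[]
for i in range(2):
    c=camera("wrist");F.append(observe()["ft_force"])
print(np.mean(F,0),observe()["grip_width"],observe()["tcp_pos"]);d=camera("scene")
cv2.imwrite("pics/m3.png",cv2.cvtColor(np.hstack([cv2.resize(c["color"][130:400,200:440],(400,450)),cv2.resize(d["color"][210:345,200:320],(400,450),interpolation=cv2.INTER_CUBIC)]),cv2.COLOR_RGB2BGR))
```

```text
[ 0.2434  0.1016 -0.6915] 0.0036136010160629467 [ 0.5558 -0.207   0.0363]
```

View pics/m3.png

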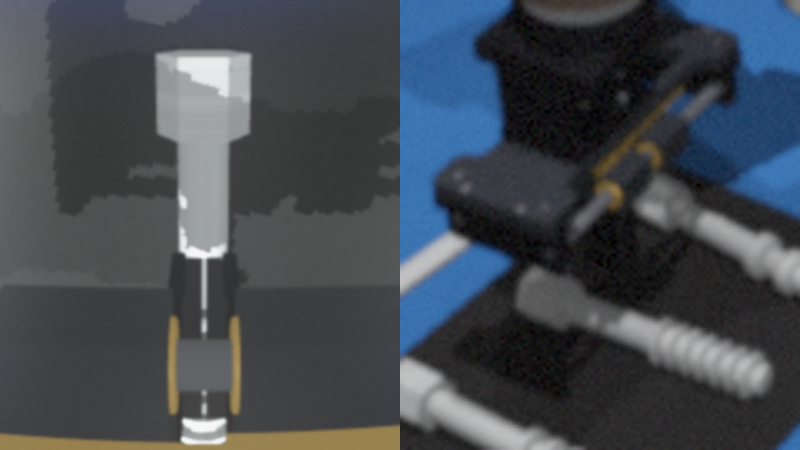

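The screw is still on the mat, so the fingers shut without it. I'll check where the fingertips really are against the reported TCP.

Run:
```python
from h import *
c=camera("wrist");d=camera("scene");s,M=tool();p=s["tcp_pos"];print(p)
R=np.array(d["R"]);q=R@p+d["t"];uv=(d["mtx"]@q/q[2])[:2];print("scene uv of tcp",uv,"depth exp",q[2],"seen",d["range_z"][int(uv[1])-2:int(uv[1])+3,int(uv[0])-2:int(uv[0])+3].mean())
print("wrist uv of tcp",wproj(c,p),"grasp pt",wproj(c,p+[0,0,.019]), "shank",wproj(c,np.array([.5556,-.2075,.027])))
# fingers point cloud: scene pts near tool
for n,cc in (("scene",d),("top",camera("top")),("wrist",c)):
    D=cc["range_z"];V,U=np.mgrid[:480,:640];K=cc["mtx"];x=(U-K[0,2])/K[0,0];y=(V-K[1,2])/K[1,1]
    if n=="wrist":
        th=np.hypot(x,y)+1e-9;k=np.tan(np.clip(th,0,1.45))/th;x,y=x*k,y*k
    W=(np.stack([x*D,y*D,D],-1)-np.array(cc["t"]))@np.array(cc["R"])
    r=W-p;a=np.array([np.cos(.28),np.sin(.28)]);al=r[...,:2]@a;la=r[...,:2]@np.array([-a[1],a[0]])
    near=(D>0)&(abs(al)<.03)&(abs(la)<.03);z=W[near][:,2];print(n,near.sum(),np.histogram(z,np.arange(0,.14,.01)))
    if n=="wrist":
        k=(D>0)&(abs(la)<.006)&(abs(al)<.12)
        for lo in np.arange(-.08,.06,.01):
            kk=k&(al>=lo)&(al<lo+.01)
            if kk.any(): print(round(lo,2),np.percentile(W[kk][:,2],[5,50,95]))
    if n=="scene":
        k=(abs(la)<.02)&(al>-.03)&(al<.03)&(W[...,2]>.03)&(W[...,2]<.1)
        print("finger pts",k.sum(), W[k].min(0) if k.any() else 0,np.c_[U[k],V[k]].mean(0) if k.any() else 0)
```

```text
[ 0.5557 -0.207   0.036 ]
scene uv of tcp [264.1665 299.9995] depth exp 0.9523322156324264 seen 0.9976981
wrist uv of tcp [321.3343 276.4251] grasp pt [321.2471 290.6059] shank [320.6274 270.0823]
scene 2474 (array([370,  45, 191,   0,   0,   0,   8,  63,  59,  49,  41,  21,   0,
         5]), array([0.  , 0.01, 0.02, 0.03, 0.04, 0.05, 0.06, 0.07, 0.08, 0.09, 0.1 ,
       0.11, 0.12, 0.13, 0.14]))
finger pts 179 [ 0.5459 -0.2197  0.0671] [262.6983 283.5084]
top 1512 (array([50,  2,  0,  0,  0,  0,  0,  0,  0,  0,  0,  0,  0,  0]), array([0.  , 0.01, 0.02, 0.03, 0.04, 0.05, 0.06, 0.07, 0.08, 0.09, 0.1 ,
       0.11, 0.12, 0.13, 0.14]))
wrist 39578 (array([5181,   42, 1830,    0,    0,    0,   68,  365,  448,  462,  412,
        527,   56,   77]), array([0.  , 0.01, 0.02, 0.03, 0.04, 0.05, 0.06, 0.07, 0.08, 0.09, 0.1 ,
       0.11, 0.12, 0.13, 0.14]))
-0.08 [0.0038 0.0049 0.0058]
-0.07 [0.0039 0.006  0.0335]
-0.06 [0.0317 0.0328 0.034 ]
-0.05 [0.0318 0.0329 0.0339]
-0.04 [0.0279 0.1542 0.1619]
-0.03 [0.0281 0.1768 0.1887]
-0.02 [0.0257 0.0728 0.1506]
-0.01 [0.0262 0.0897 0.1319]
-0.0 [0.0258 0.1168 0.1251]
0.01 [0.1163 0.1175 0.1183]
0.06 [0.0271 0.0276 0.029 ]
```

Both cameras put the shut fingertips about 31 mm above the reported TCP (z≈0.067 against 0.036), so the reported TCP can't be trusted in height. I'll measure the true tip position in all axes before descending again.

```bash
cat >> h.py <<'E'
def cloud(c,fish):
    D=c["range_z"];V,U=np.mgrid[:480,:640];K=c["mtx"];x=(U-K[0,2])/K[0,0];y=(V-K[1,2])/K[1,1]
    if fish:
        th=np.hypot(x,y)+1e-9;k=np.tan(np.clip(th,0,1.45))/th;x,y=x*k,y*k
    W=(np.stack([x*D,y*D,D],-1)-np.array(c["t"]))@np.array(c["R"]);W[D<=0]=np.nan;return W
def tframe(W):
    """points relative to reported TCP: along screw (forward), left, up"""
    s,M=tool();b=M[:,1]*np.sign(M[1,1]);a=np.array([b[1],-b[0],0]);r=W-s["tcp_pos"];return np.stack([r@a,r@b,r[...,2]],-1)
E
python3 - <<'E'
from h import *
for n in ("scene","wrist"):
    c=camera(n);T=tframe(cloud(c,n=="wrist"));
    k=(abs(T[...,0])<.035)&(abs(T[...,1])<.05)&(T[...,2]>.015)&(T[...,2]<.12)
    for lo in np.arange(.02,.1,.01):
        kk=k&(T[...,2]>=lo)&(T[...,2]<lo+.01);P=T[kk]
        if len(P)>3: print(n,round(lo,2),len(P),"al",np.percentile(P[:,0],[2,98]),"la",np.percentile(P[:,1],[2,98]),"zmin",P[:,2].min())
    b=(T[...,2]>.045)&(T[...,2]<.2)&(abs(T[...,1])<.12)&(abs(T[...,0])<.08)&~(abs(T[...,1])<.03);P=T[b]
    print("body z pct",np.percentile(P[:,2],[1,5,20]) if len(P) else 0)
    if n=="scene": print("along at la, shank/hd: ",)
s=observe();print(s["joint_positions"],s["eef_rot"])
E
```

```text
scene 0.03 51 al [-0.0098  0.0116] la [-0.0095  0.0092] zmin 0.031242521249754122
scene 0.04 58 al [-0.0111  0.0102] la [-0.0102  0.0079] zmin 0.040003190940646284
scene 0.05 52 al [-0.0098  0.011 ] la [-0.0113  0.0089] zmin 0.05013756440079275
scene 0.06 49 al [-0.0029  0.0113] la [-0.0126  0.0097] zmin 0.060056046985033966
scene 0.07 27 al [-0.0093  0.0109] la [-0.015  -0.0015] zmin 0.07008287983004072
scene 0.08 6 al [-0.0084  0.0111] la [-0.0155 -0.0113] zmin 0.08002767055935875
body z pct [0.1033 0.1081 0.1197]
along at la, shank/hd: 
wrist 0.03 302 al [-0.0117 -0.009 ] la [-0.0083  0.0091] zmin 0.031124494621093082
wrist 0.04 401 al [-0.0115 -0.009 ] la [-0.0082  0.0091] zmin 0.04005337192558578
wrist 0.05 499 al [-0.0117  0.0006] la [-0.0077  0.0085] zmin 0.05002373189542379
wrist 0.06 398 al [-0.0116 -0.0089] la [-0.0066  0.0074] zmin 0.06000968592160805
wrist 0.07 254 al [-0.0114  0.0037] la [-0.0052  0.006 ] zmin 0.07000391894475856
wrist 0.08 458 al [-0.0018  0.01  ] la [-0.0045  0.0054] zmin 0.0800386198996539
wrist 0.09 76 al [-0.0086  0.0071] la [-0.0045  0.0054] zmin 0.09002574920862802
body z pct [0.1042 0.1106 0.1186]
[-0.0838  0.4833 -0.2654 -0.     -0.8227 -1.2027] [ 0.6997 -0.1001  0.7002  0.1002]
```

True fingertips are 31 mm above the reported TCP, with the body shifted the same way and the sideways position fine. I'll use that offset: a grasp on the mat needs reported z ≈ −0.025.

Call:
carry_out([
  [[0, 0, 0], [0, 0, 0], 0.6],
  [[0, 0, 0], [0, 0, 0], 0.6],
  [[0, 0, 0], [0, 0, 0], 0.6],
  [[0, 0, 0], [0, 0, 0], 0.6],
  [[0, 0, 0], [0, 0, 0], 0.6],
  [[0, 0, 0], [0, 0, 0], 0.6],
  [[0, 0, 0], [0, 0, 0], 0.6],
  [[0, 0, 0], [0, 0, 0], 0.6],
  [[0, 0, -1.5], [0, 0, 0], 0.6],
  [[0, 0, -1.5], [0, 0, 0], 0.6],
  [[0, 0, -1.2], [0, 0, 0], 0.6],
  [[0, 0, -0.8], [0, 0, 0], 0.6],
  [[0, 0, -0.5], [0, 0, 0], 0.6],
  [[0, 0, -0.3], [0, 0, 0], 0.6],
  [[0, 0, 0], [0, 0, 0], 0.6],
])

```text
t: 7.72
tcp_pos: [0.556, -0.2071, -0.0219]
eef_rot: [0.7, -0.1, 0.7, 0.1]
ft_force: [-0.4, -0.2, -0.9]
grip_width: 0.597
```

Run:
```python
from h import *
s=observe();print(s["tcp_pos"],s["ft_force"],s["grip_width"])
for n in ("scene","wrist"):
    c=camera(n);T=tframe(cloud(c,n=="wrist"))
    k=(abs(T[...,0])<.012)&(abs(T[...,1])<.06)&(abs(T[...,1])>.02)&(T[...,2]>.020)&(T[...,2]<.06);P=T[k]
    print(n,len(P),"tip z rel",np.percentile(P[:,2],[1,5,50]) if len(P) else 0)
```

```text
[ 0.556  -0.2071 -0.0219] [-0.3618 -0.2    -0.8728] 0.5970489169191598
scene 403 tip z rel [0.0236 0.0243 0.0276]
wrist 6242 tip z rel [0.0246 0.025  0.0262]
```

Call:
carry_out([
  [[0, 0, -0.25], [0, 0, 0], 0.6],
  [[0, 0, 0], [0, 0, 0], 0],
  [[0, 0, 0], [0, 0, 0], 0],
  [[0, 0, 0], [0, 0, 0], 0],
  [[0, 0, 0], [0, 0, 0], 0],
  [[0, 0, 0], [0, 0, 0], 0],
  [[0, 0, 0], [0, 0, 0], 0],
  [[0, 0, 0], [0, 0, 0], 0],
  [[0, 0, 0], [0, 0, 0], 0],
  [[0, 0, 0], [0, 0, 0], 0],
  [[0, 0, 0], [0, 0, 0], 0],
], newtons=40)

```text
t: 8.73
tcp_pos: [0.5561, -0.2072, -0.024]
eef_rot: [0.7, -0.1, 0.7, 0.1]
ft_force: [-0.4, -0.6, 0.5]
grip_width: 0.193
```

Gripped at 0.193 (≈17–18 mm). Now I lift it and carry it to beside the gauge.

Call:
carry_out([
  [[0, 0, 1], [0, 0, 0], 0],
  [[0, 0, 2], [0, 0, 0], 0],
  [[0, 0, 3], [0, 0, 0], 0],
  [[0, 0, 3], [0, 0, 0], 0],
  [[0, 0, 3], [0, 0, 0], 0],
  [[0, 0, 3.4], [0, 0, 0], 0],
  [[-0.47, 2.58, 0], [0, 0, -0.35], 0],
  [[-0.47, 2.58, 0], [0, 0, -0.35], 0],
  [[-0.47, 2.58, 0], [0, 0, -0.35], 0],
  [[-0.47, 2.58, 0], [0, 0, -0.35], 0],
  [[-0.47, 2.58, 0], [0, 0, -0.35], 0],
  [[-0.47, 2.58, 0], [0, 0, -0.35], 0],
  [[-0.47, 2.58, 0], [0, 0, -0.35], 0],
  [[-0.47, 2.58, 0], [0, 0, -0.35], 0],
  [[-0.47, 2.58, 0], [0, 0, -0.35], 0],
  [[-0.47, 2.58, 0], [0, 0, -0.35], 0],
  [[-0.47, 2.58, 0], [0, 0, -0.35], 0],
  [[-0.47, 2.58, 0], [0, 0, -0.35], 0],
  [[0, 0, 0], [0, 0, 0], 0],
  [[0, 0, 0], [0, 0, 0], 0],
])

```text
t: 10.4
tcp_pos: [0.4987, 0.1035, 0.1299]
eef_rot: [0.703, -0.075, 0.704, 0.075]
ft_force: [0.5, -0.9, -3.1]
grip_width: 0.194
```

Run:
```python
from h import *
s=observe();print(s["tcp_pos"],s["ft_force"],s["torque"],s["grip_width"])
c=camera("wrist");save(c,"w4");T=camera("top");Wt=cloud(T,0);Ww=cloud(c,1);d=camera("scene")
for k in ("row_fine_seat","row_coarse_seat"):
    for n,cc,f in (("w",c,wplane),("t",T,onplane),("s",d,onplane)):
        for r in place_of(cc,k)[:2]: print(n,k,round(r["p"],2),np.round(r["uv"],1),f(cc,r["uv"],.05))
g=np.array([.522,.196]);yaw=np.radians(12);a=np.array([np.cos(yaw),np.sin(yaw)]);b=np.array([-a[1],a[0]])
for n,W in (("top",Wt),("wrist",Ww)):
    X=W[(W[...,2]>.030)&(W[...,2]<.06)];r=X[:,:2]-g;al=r@a;la=r@b;k=(abs(al)<.11)&(abs(la)<.1);al,la,z=al[k],la[k],X[k][:,2]
    for lo,hi,nm in ((.02,.09,"L"),(-.09,-.02,"R")):
        q=(la>lo)&(la<hi);
        if q.sum()<5: continue
        print(n,nm,q.sum(),"al",np.percentile(al[q],[0,2,98,100]),"la",np.percentile(la[q],[2,50,98]),"z",np.percentile(z[q],[50,98]))
        rest=q&(al<-.03);rail=q&(al>-.02)
        for m,t in ((rest,"rest"),(rail,"rail")):
            if m.sum()>3: print("   ",t,m.sum(),"al",al[m].min(),al[m].max(),"la",la[m].min(),la[m].max(),"slope deg",np.degrees(np.polyfit(al[m],la[m],1)[0]))
```

```text
[0.4987 0.1035 0.1299] [ 0.5244 -0.8741 -3.1218] [-0.0121 -0.0557  0.0244] 0.19380912810968393
w row_fine_seat 0.92 [488.4 259.9] [0.4891 0.2454 0.05  ]
s row_fine_seat 0.9 [388.2 197. ] [0.5002 0.2536 0.05  ]
s row_coarse_seat 0.92 [362.5 217.8] [0.5162 0.1342 0.05  ]
top L 148 al [0.0272 0.0295 0.0817 0.0825] la [0.0397 0.06   0.066 ] z [0.036  0.0476]
    rail 148 al 0.027206770170920293 0.08247412777706743 la 0.03928798639036503 0.06697041838809167 slope deg -3.7296852024657277
top R 44 al [0.068  0.0683 0.0835 0.0837] la [-0.0597 -0.0545 -0.0341] z [0.0402 0.0489]
    rail 44 al 0.06795833723028073 0.08372640943654143 la -0.05980297338210738 -0.0340433737235735 slope deg 31.99181563066786
wrist L 885 al [-0.048  -0.0478  0.0363  0.0387] la [0.0411 0.0614 0.0674] z [0.0387 0.0458]
    rest 238 al -0.04800904847181957 -0.041694921563876 la 0.04057973270627917 0.06829720254529259 slope deg -18.337541772644382
    rail 647 al 0.0005455434120999381 0.038652646170770376 la 0.04049868555766385 0.06814942806770809 slope deg 20.196699950991995
wrist R 412 al [-0.0485 -0.0483  0.0207  0.0228] la [-0.0568 -0.0372 -0.0324] z [0.0429 0.0462]
    rest 159 al -0.04845824401341108 -0.0419824075302801 la -0.055011027613733256 -0.0323596125122415 slope deg 2.1105504692423858
    rail 253 al -1.926856844812285e-05 0.022814234007436512 la -0.05866897148982366 -0.031846392816179174 slope deg 22.09800283615001
```

View pics/w4.png

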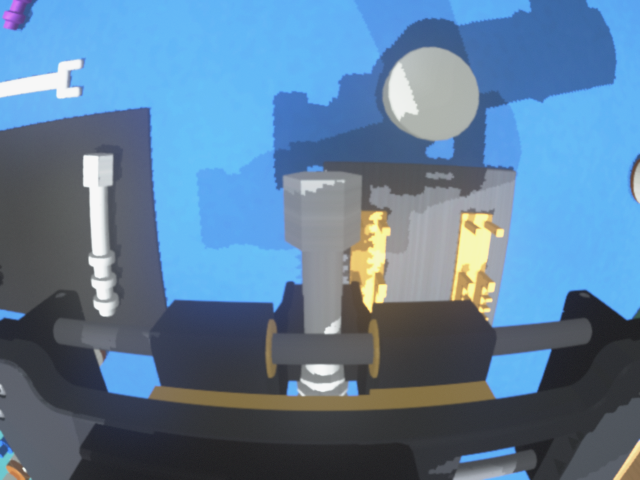

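Wrist view: the held screw's head is at (322,205), the coarse row shows at (375,255) and the fine row at (475,255). Depth gives rests and rails with the specified spacing (99.7 mm between rows). Next I measure the screw in the hand and cross-check the cameras.

```bash
cat > hand.py <<'E'
from h import *
def inhand():
    for n in ("wrist","top","scene"):
        c=camera(n);T=tframe(cloud(c,n=="wrist"));ax=.043
        k=(abs(T[...,1])<.018)&(T[...,0]>-.085)&(T[...,0]<-.022)&(abs(T[...,2]-ax)<.022);P=T[k]
        if len(P)>10:
            hd=P[P[:,2]>ax+.0105]; 
            print(n,len(P),"all al",np.percentile(P[:,0],[0,1,99]),"z max",np.percentile(P[:,2],98))
            if len(hd): print("  head top al",np.percentile(hd[:,0],[1,99]),"la mid",np.percentile(hd[:,1],[1,99]),"z",np.percentile(hd[:,2],50))
            sh=P[(P[:,0]>-.031+.003)]; 
            if len(sh): print("  shank top z",np.percentile(sh[:,2],[50,97]))
        k=(abs(T[...,1])<.022)&(T[...,0]>.02)&(T[...,0]<.125)&(abs(T[...,2]-ax)<.022);P=T[k]
        if len(P)>10: print("  ",n,"thread al",np.percentile(P[:,0],[1,99,100]),"la",np.percentile(P[:,1],[1,99]),"z",np.percentile(P[:,2],[2,50,98]))
E
python3 - <<'E'
from hand import *
inhand()
d=camera("scene");W=cloud(d,0);g=np.array([.522,.196]);yaw=np.radians(12);a=np.array([np.cos(yaw),np.sin(yaw)]);b=np.array([-a[1],a[0]])
X=W[(W[...,2]>.034)&(W[...,2]<.06)];r=X[:,:2]-g;al=r@a;la=r@b
for lo,hi in ((.03,.08),(-.07,-.02)):
    for l2,h2 in ((-.06,-.03),(-.01,.1)):
        k=(la>lo)&(la<hi)&(al>l2)&(al<h2)
        if k.sum()>3: print("scene gauge",k.sum(),"al",al[k].min(),al[k].max(),"la",la[k].min(),la[k].max())
E
```

```text
wrist 6891 all al [-0.0632 -0.063  -0.0228] z max 0.05784437893294676
  head top al [-0.063  -0.0351] la mid [-0.0096  0.0101] z 0.056673002696680616
  shank top z [0.0505 0.0523]
   wrist thread al [0.0242 0.0505 0.0515] la [-0.0118  0.0129] z [0.043  0.0512 0.0563]
top 243 all al [-0.0629 -0.0628 -0.0313] z max 0.059649746301487845
  head top al [-0.0624 -0.0353] la mid [-0.0111  0.0086] z 0.05607088611117306
   top thread al [0.0709 0.101  0.1011] la [-0.014   0.0095] z [0.0418 0.0499 0.0576]
scene 161 all al [-0.0639 -0.0634 -0.0232] z max 0.055192307547887294
  head top al [-0.0578 -0.0344] la mid [-0.0124 -0.0074] z 0.055185384794369324
  shank top z [0.0459 0.0518]
   scene thread al [0.021  0.1006 0.1011] la [-0.0141  0.0089] z [0.0321 0.0475 0.0559]
scene gauge 29 al -0.04844900986179384 -0.04147078363912391 la 0.04126551655785654 0.0665416358928144
scene gauge 199 al 0.0011926202408698758 0.08270622771448072 la 0.036019044042248406 0.07058952400338243
scene gauge 33 al -0.04886797342957297 -0.04088139341137751 la -0.06103873818846636 -0.03261468910700655
scene gauge 227 al 0.00030010444202550185 0.08463325200591598 la -0.06242405888372331 -0.029803835597226047
```

All three cameras agree: the screw is level in the hand with its grip point 1.5 mm behind the tool. The gauge's fine seat is at along −20.5, left 54.2 mm in my gauge frame, so the tool target is (0.4922, 0.2451) and the seated reported z is 0.0072. Moving above it.

Call:
carry_out([
  [[-0.11, 2.36, 0], [0, 0, 0], 0],
  [[-0.11, 2.36, 0], [0, 0, 0], 0],
  [[-0.11, 2.36, 0], [0, 0, 0], 0],
  [[-0.11, 2.36, 0], [0, 0, 0], 0],
  [[-0.11, 2.36, 0], [0, 0, 0], 0],
  [[-0.1, 2.36, 0], [0, 0, 0], 0],
  [[0, 0, -2], [0, 0, 0], 0],
  [[0, 0, -3], [0, 0, 0], 0],
  [[0, 0, -3], [0, 0, 0], 0],
  [[0, 0, -1.5], [0, 0, 0], 0],
  [[0, 0, -0.7], [0, 0, 0], 0],
  [[0, 0, 0], [0, 0, 0], 0],
  [[0, 0, 0], [0, 0, 0], 0],
])

```text
t: 12.13
tcp_pos: [0.494, 0.2446, 0.0286]
eef_rot: [0.704, -0.075, 0.703, 0.075]
ft_force: [0.6, 0.2, -2.1]
grip_width: 0.191
```

```bash
cat > rel.py <<'E'
from hand import *
def rel(target,yawd):
    goto(target,np.radians(yawd));inhand()
    for n in ("wrist","scene","top"):
        c=camera(n);T=tframe(cloud(c,n=="wrist"));s,_=tool();z=T[...,2]+s["tcp_pos"][2]
        for nm,l,h in (("rest",-.035,-.015),("rail",.012,.12)):
            k=(z>.034)&(z<.0455)&(abs(T[...,1])<.022)&(T[...,0]>l)&(T[...,0]<h);P=T[k]
            if len(P)>3: print(n,nm,len(P),"al",np.percentile(P[:,0],[0,3,97,100]),"la",np.percentile(P[:,1],[1,99]))
E
python3 -c "
from rel import *
rel([.4922,.2451,.0272],12)
c=camera('scene');a=c['color'][150:270,330:450];w=camera('wrist')['color'][150:400,200:450]
cv2.imwrite('pics/m5.png',cv2.cvtColor(np.hstack([cv2.resize(a,(400,400),interpolation=cv2.INTER_CUBIC),cv2.resize(w,(400,400))]),cv2.COLOR_RGB2BGR))
"
```

```text
t 12.1333 tcp [0.494  0.2446 0.0286] toolx [ 0.0012  0.0004 -1.    ] F [ 0.5623  0.158  -2.1136] grip 0.19062471735328745 q1,q6 [ 0.7542 -2.1141]
shift cm [-0.1758  0.0532 -0.1374] yaw deg -0.11170556305910866
wrist 6935 all al [-0.0637 -0.0636 -0.0228] z max 0.057048280214264065
  head top al [-0.0634 -0.0356] la mid [-0.0093  0.0097] z 0.055963444084635654
  shank top z [0.0497 0.0515]
   wrist thread al [0.0236 0.0502 0.0514] la [-0.012   0.0128] z [0.0424 0.0505 0.0558]
top 206 all al [-0.063  -0.063  -0.0311] z max 0.06020610770308655
  head top al [-0.0621 -0.0345] la mid [-0.0111  0.0083] z 0.056121523885701054
   top thread al [0.0521 0.1    0.1011] la [-0.0143  0.0098] z [0.0402 0.0495 0.0579]
scene 118 all al [-0.0643 -0.0634 -0.0232] z max 0.05382967763881697
  head top al [-0.0566 -0.0436] la mid [-0.0119 -0.0097] z 0.0542893433488126
  shank top z [0.0452 0.0505]
   scene thread al [0.0207 0.1008 0.1017] la [-0.0151  0.0097] z [0.032  0.0479 0.0565]
scene rest 28 al [-0.0321 -0.0307 -0.024  -0.0234] la [-0.0142  0.0142]
scene rail 188 al [0.0188 0.0201 0.0983 0.1007] la [-0.0156  0.0149]
top rail 23 al [0.0634 0.067  0.0986 0.0997] la [-0.0139 -0.0079]
```

View pics/m5.png

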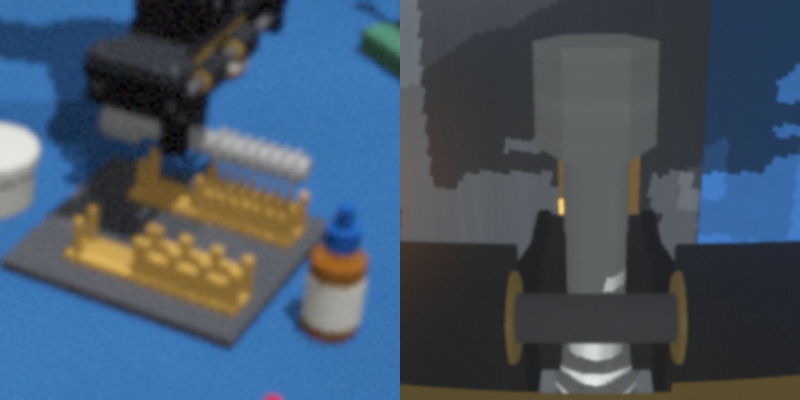

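Scene view: the fine screw hovers squarely over the left (far) row, ridges above the toothed rails at (255,155). I'll average TCP readings to settle the last millimetre.

```bash
python3 -c "
from h import *
P=[]
for i in range(8): camera('top');P.append(observe()['tcp_pos'])
P=np.array(P);print(P.mean(0),P.std(0));d=np.array([.4922,.2451,.0072])-P.mean(0);print(d*100,'along',d[0]*.978+d[1]*.208,'lat',-d[0]*.208+d[1]*.978)
"
```

```text
[0.4932 0.2442 0.0281] [0.0001 0.0001 0.0002]
[-0.1018  0.0935 -2.0887] along -0.0008007934576620119 lat 0.0011259081140486263
```

Call:
carry_out([
  [[-0.1, 0.09, 0], [0, 0, 0], 0],
  [[0, 0, -0.6], [0, 0, 0], 0],
  [[0, 0, -0.5], [0, 0, 0], 0],
  [[0, 0, -0.2], [0, 0, 0], 0],
  [[0, 0, -0.2], [0, 0, 0], 0],
  [[0, 0, -0.2], [0, 0, 0], 0],
  [[0, 0, 0], [0, 0, 0], 0],
  [[0, 0, 0], [0, 0, 0], 0],
  [[0, 0, 0], [0, 0, 0], 0],
])

```text
t: 13.68
tcp_pos: [0.4923, 0.2451, 0.0111]
eef_rot: [0.703, -0.074, 0.703, 0.075]
ft_force: [-0.3, -0.0, -3.1]
grip_width: 0.192
```

It is 4 mm above the seat with no contact, so the ridges are already between the teeth. Lowering the rest.

Call:
carry_out([
  [[0, 0, -0.15], [0, 0, 0], 0],
  [[0, 0, -0.15], [0, 0, 0], 0],
  [[0, 0, -0.08], [0, 0, 0], 0],
  [[0, 0, 0], [0, 0, 0], 0],
  [[0, 0, 0], [0, 0, 0], 0],
  [[0, 0, 0], [0, 0, 0], 0],
])

```text
t: 14.18
tcp_pos: [0.4924, 0.2452, 0.0075]
eef_rot: [0.703, -0.074, 0.703, 0.075]
ft_force: [-0.3, -0.8, 0.1]
grip_width: 0.195
```

The weight is off the tool, so the screw is seated. Release and lift.

Call:
carry_out([
  [[0, 0, 0], [0, 0, 0], 0.5],
  [[0, 0, 0], [0, 0, 0], 0.5],
  [[0, 0, 0], [0, 0, 0], 0.5],
  [[0, 0, 0], [0, 0, 0], 0.5],
  [[0, 0, 0], [0, 0, 0], 0.5],
  [[0, 0, 0], [0, 0, 0], 0.5],
  [[0, 0, 1], [0, 0, 0], 0.5],
  [[0, 0, 2], [0, 0, 0], 0.5],
  [[0, 0, 3], [0, 0, 0], 0.5],
  [[0, 0, 3], [0, 0, 0], 0.5],
  [[0, 0, 3], [0, 0, 0], 0.5],
  [[0.46, -3, 0], [0, 0, -0.7], 0.6],
  [[0.46, -3, 0], [0, 0, -0.7], 0.6],
  [[0.46, -3, 0], [0, 0, -0.7], 0.6],
  [[0.46, -3, 0], [0, 0, -0.7], 0.6],
  [[0.46, -3, 0], [0, 0, -0.7], 0.6],
  [[0.46, -3, 0], [0, 0, -0.7], 0.6],
  [[0.46, -3, 0], [0, 0, -0.7], 0.6],
  [[0.46, -3, 0], [0, 0, -0.7], 0.6],
  [[0, 0, 0], [0, 0, 0], 0.6],
])

```text
t: 15.85
tcp_pos: [0.5291, 0.0012, 0.1279]
eef_rot: [0.706, -0.038, 0.706, 0.038]
ft_force: [0.3, 0.1, 1.1]
grip_width: 0.6
```

Run:
```python
from h import *
for n in ("top","scene","wrist"):
    W=cloud(camera(n),n=="wrist");a=np.array([np.cos(.2094),np.sin(.2094)]);b=np.array([-a[1],a[0]])
    r=W[...,:2]-[.4907,.2448];al=r@a;la=r@b;z=W[...,2]
    for nm,l,h in (("head",-.075,-.032),("shank",-.02,.015),("thread",.03,.11)):
        k=(al>l)&(al<h)&(abs(la)<.018)&(z>.048)&(z<.1)
        if k.sum()>3: print(n,nm,k.sum(),"al",np.percentile(al[k],[1,99]),"la",np.percentile(la[k],[1,99]),"z98",np.percentile(z[k],98))
# coarse screw
c=camera("wrist");t=camera("top")
W=cloud(c,1)
for nm,W in (("wrist",W),("top",cloud(t,0))):
    m=(W[...,2]>.012)&(W[...,2]<.04)&(W[...,0]>.44)&(W[...,0]<.68)&(W[...,1]>-.145)&(W[...,1]<-.065)
    X=W[m];print(nm,m.sum())
    if m.sum()<30: continue
    yaw=np.radians(4.7)
    for _ in range(3):
        a=np.array([np.cos(yaw),np.sin(yaw)]);b=np.array([-a[1],a[0]]);al=X[:,:2]@a;la=X[:,:2]@b
        lo,hi=np.percentile(al,[.5,99.5]);bins=np.linspace(lo+.004,hi-.004,12);i=np.digitize(al,bins)
        ctr=[(al[i==j].mean(),(la[i==j].min()+la[i==j].max())/2) for j in range(1,12) if (i==j).sum()>3]
        yaw+=np.arctan(np.polyfit(*zip(*ctr),1)[0])
    lo=al.min();s=lo+.0615;p=np.polyval(np.polyfit(*zip(*ctr),1),s)
    print("yaw",np.degrees(yaw),"len",al.max()-al.min(),"grip from head",a*s+b*p)
goto([.537,-.1085,.1],np.radians(4.8))
```

```text
top thread 159 al [0.0655 0.1023] la [-0.0141  0.0109] z98 0.06503986407239182
scene head 114 al [-0.0621 -0.0329] la [-0.0168  0.0086] z98 0.06594759769897479
scene shank 79 al [-0.0192  0.0148] la [-0.0112  0.0034] z98 0.060964323401895164
scene thread 228 al [0.0326 0.1023] la [-0.0143  0.0117] z98 0.06453362777619842
wrist head 976 al [-0.0614 -0.0335] la [-0.0157  0.0089] z98 0.06495007000016598
wrist shank 633 al [-0.0195  0.0146] la [-0.0092  0.0052] z98 0.05978607444874494
wrist thread 680 al [0.0305 0.0628] la [-0.0137  0.0115] z98 0.06389617228773349
wrist 3852
yaw 5.497217030162317 len 0.15438894251790453 grip from head [ 0.5345 -0.1074]
top 519
yaw 3.0702609949861546 len 0.1726131177676734 grip from head [ 0.5269 -0.1112]
t 16.1 tcp [0.529  0.0058 0.1275] toolx [ 0.0006  0.0003 -1.    ] F [ 0.2656  0.5956 -0.3066] grip 0.5993500654172401 q1,q6 [ 0.3177 -1.7742]
shift cm [  0.7982 -11.4266  -2.7548] yaw deg -1.7434032137847757
```

The fine screw is seated: head −61.4…−33.5 mm in the seat frame, axis ≈ 50 mm high. Now over the coarse screw.

Call:
carry_out([
  [[0.12, -2.28, 0], [0, 0, -0.3], 0.6],
  [[0.12, -2.28, 0], [0, 0, -0.3], 0.6],
  [[0.12, -2.28, 0], [0, 0, -0.3], 0.6],
  [[0.12, -2.28, 0], [0, 0, -0.3], 0.6],
  [[0.12, -2.28, 0], [0, 0, -0.3], 0.6],
  [[0, 0, -3], [0, 0, 0], 0.6],
  [[0, 0, -3], [0, 0, 0], 0.6],
  [[0, 0, -1.5], [0, 0, 0], 0.6],
  [[0, 0, 0], [0, 0, 0], 0.6],
  [[0, 0, 0], [0, 0, 0], 0.6],
  [[0, 0, 0], [0, 0, 0], 0.6],
])

```text
t: 17.02
tcp_pos: [0.5364, -0.1083, 0.0535]
eef_rot: [0.707, -0.032, 0.706, 0.031]
ft_force: [0.9, -0.2, 0.2]
grip_width: 0.601
```

Run:
```python
from h import *
for n in ("wrist","scene"):
    T=tframe(cloud(camera(n),n=="wrist"));s,_=tool();z=T[...,2]+s["tcp_pos"][2]
    for nm,l,h in (("head",-.09,-.04),("shank",-.028,.02),("thread",.03,.12)):
        k=(T[...,0]>l)&(T[...,0]<h)&(abs(T[...,1])<.03)&(z>.014)&(z<.04)
        if k.sum()>3:
            P=T[k];print(n,nm,k.sum(),"al",np.percentile(P[:,0],[1,99]),"la",np.percentile(P[:,1],[1,99]),"mid",np.percentile(P[:,1],[1,99]).mean())
            if nm=="shank":
                for q in ((-.028,-.01),(0,.02)):
                    m=(P[:,0]>q[0])&(P[:,0]<q[1]);
                    if m.sum()>5:print("   mid at",q,np.percentile(P[m,1],[1,99]).mean())
print(s["tcp_pos"])
```

```text
wrist head 2134 al [-0.0633 -0.0403] la [-0.0151  0.0164] mid 0.0006188722954749799
wrist shank 2000 al [-0.0276  0.0192] la [-0.0085  0.0095] mid 0.000528250434675694
   mid at (-0.028, -0.01) 0.0003538305367688918
   mid at (0, 0.02) 0.00070981291210303
wrist thread 1678 al [0.0305 0.1004] la [-0.0122  0.0137] mid 0.0007383965952789907
scene head 120 al [-0.064  -0.0401] la [-0.0163  0.0083] mid -0.003998568799648058
scene shank 159 al [-0.0269  0.0192] la [-0.0092  0.0066] mid -0.0012771897262583384
   mid at (-0.028, -0.01) -0.001044273326427449
   mid at (0, 0.02) -0.0016241149411794342
scene thread 359 al [0.0307 0.1014] la [-0.0136  0.0139] mid 0.00015997001147559625
[ 0.5364 -0.1084  0.0538]
```

Aligned to about 1 mm. Descend and grasp.

Call:
carry_out([
  [[0, 0, -2], [0, 0, 0], 0.6],
  [[0, 0, -2.5], [0, 0, 0], 0.6],
  [[0, 0, -1.5], [0, 0, 0], 0.6],
  [[0, 0, -0.9], [0, 0, 0], 0.6],
  [[0, 0, -0.7], [0, 0, 0], 0.6],
  [[0, 0, 0], [0, 0, 0], 0.6],
  [[0, 0, 0], [0, 0, 0], 0],
  [[0, 0, 0], [0, 0, 0], 0],
  [[0, 0, 0], [0, 0, 0], 0],
  [[0, 0, 0], [0, 0, 0], 0],
  [[0, 0, 0], [0, 0, 0], 0],
  [[0, 0, 0], [0, 0, 0], 0],
  [[0, 0, 0], [0, 0, 0], 0],
  [[0, 0, 0], [0, 0, 0], 0],
  [[0, 0, 0], [0, 0, 0], 0],
  [[0, 0, 0], [0, 0, 0], 0],
], newtons=40)

```text
t: 18.45
tcp_pos: [0.5352, -0.1088, -0.0235]
eef_rot: [0.707, -0.031, 0.706, 0.031]
ft_force: [-0.8, 3.0, 3.8]
grip_width: 0.196
```

Call:
carry_out([
  [[0, 0, 1], [0, 0, 0], 0],
  [[0, 0, 2], [0, 0, 0], 0],
  [[0, 0, 3], [0, 0, 0], 0],
  [[0, 0, 3], [0, 0, 0], 0],
  [[0, 0, 3], [0, 0, 0], 0],
  [[0, 0, 3.4], [0, 0, 0], 0],
  [[-0.2, 2.33, 0], [0, 0, 0.64], 0],
  [[-0.2, 2.33, 0], [0, 0, 0.64], 0],
  [[-0.2, 2.33, 0], [0, 0, 0.64], 0],
  [[-0.2, 2.33, 0], [0, 0, 0.64], 0],
  [[-0.2, 2.33, 0], [0, 0, 0.64], 0],
  [[-0.2, 2.33, 0], [0, 0, 0.64], 0],
  [[-0.2, 2.33, 0], [0, 0, 0.64], 0],
  [[-0.2, 2.33, 0], [0, 0, 0.64], 0],
  [[-0.2, 2.33, 0], [0, 0, 0.64], 0],
  [[-0.2, 2.33, 0], [0, 0, 0.64], 0],
  [[-0.2, 2.33, 0], [0, 0, 0.64], 0],
  [[0, 0, 0], [0, 0, 0], 0],
  [[0, 0, 0], [0, 0, 0], 0],
  [[0, 0, 0], [0, 0, 0], 0],
])

```text
t: 20.12
tcp_pos: [0.5119, 0.1465, 0.1294]
eef_rot: [0.702, -0.074, 0.704, 0.074]
ft_force: [0.2, -1.5, -4.9]
grip_width: 0.196
```

```bash
python3 -c "
from hand import *
inhand();goto([.5130,.1473,.0272],np.radians(12))
"
```

```text
wrist 6731 all al [-0.062  -0.0618 -0.0228] z max 0.05754438351576048
  head top al [-0.0614 -0.0336] la mid [-0.0093  0.0102] z 0.056324603764631956
  shank top z [0.05   0.0518]
   wrist thread al [0.0244 0.0434 0.0446] la [-0.0113  0.0136] z [0.0399 0.0503 0.0557]
top 242 all al [-0.0618 -0.0617 -0.0298] z max 0.05910277197528794
  head top al [-0.0614 -0.0339] la mid [-0.0104  0.0084] z 0.05570603916317027
   top thread al [0.0612 0.1019 0.1032] la [-0.0139  0.0114] z [0.0398 0.0492 0.0567]
scene 175 all al [-0.064  -0.0625 -0.0231] z max 0.05662828964817203
  head top al [-0.0634 -0.0342] la mid [-0.0143 -0.0041] z 0.05577217055066963
  shank top z [0.0449 0.0508]
   scene thread al [0.0212 0.1019 0.1027] la [-0.0144  0.0065] z [0.0319 0.047  0.0557]
t 20.2667 tcp [0.5126 0.1462 0.1298] toolx [-0.001  -0.0006 -1.    ] F [ 0.9914 -0.3163 -4.2833] grip 0.19546106307679312 q1,q6 [ 0.5823 -1.9445]
shift cm [  0.0376   0.1076 -10.2649] yaw deg 0.0534457382973167
```

In the hand, the coarse screw's grip point is within 0.3 mm of the tool, so the target is (0.5115, 0.1470). Going down to 2 cm above the seat.

Call:
carry_out([
  [[-0.1, 0.08, -2], [0, 0, 0], 0],
  [[0, 0, -3], [0, 0, 0], 0],
  [[0, 0, -3], [0, 0, 0], 0],
  [[0, 0, -1.5], [0, 0, 0], 0],
  [[0, 0, -0.7], [0, 0, 0], 0],
  [[0, 0, 0], [0, 0, 0], 0],
  [[0, 0, 0], [0, 0, 0], 0],
  [[0, 0, 0], [0, 0, 0], 0],
  [[0, 0, 0], [0, 0, 0], 0],
])

```text
t: 21.02
tcp_pos: [0.5132, 0.1487, 0.0297]
eef_rot: [0.704, -0.074, 0.702, 0.075]
ft_force: [-0.5, 0.3, -5.5]
grip_width: 0.192
```

```bash
python3 -c "
from rel import *
rel([.5115,.1470,.0072],12)
"
```

```text
t 21.0167 tcp [0.5132 0.1487 0.0297] toolx [ 0.003   0.0017 -1.    ] F [-0.5162  0.302  -5.4784] grip 0.1921094128636847 q1,q6 [ 0.5859 -1.947 ]
shift cm [-0.1687 -0.1688 -2.2537] yaw deg -0.02901738155123921
wrist 6704 all al [-0.0618 -0.0616 -0.0228] z max 0.05755298561841941
  head top al [-0.0612 -0.0335] la mid [-0.0095  0.0099] z 0.05638758876871772
  shank top z [0.0501 0.0521]
   wrist thread al [0.0248 0.0436 0.045 ] la [-0.0116  0.0132] z [0.0397 0.0509 0.0563]
top 206 all al [-0.0616 -0.0615 -0.0303] z max 0.05966987492703434
  head top al [-0.0608 -0.0332] la mid [-0.0116  0.009 ] z 0.05580586942863087
   top thread al [0.0608 0.1016 0.1022] la [-0.0141  0.0114] z [0.0412 0.0498 0.057 ]
scene 92 all al [-0.0618 -0.0615 -0.024 ] z max 0.05001480944251918
  shank top z [0.0431 0.0479]
   scene thread al [0.0218 0.1025 0.103 ] la [-0.0154  0.0088] z [0.0339 0.0481 0.0564]
scene rest 26 al [-0.0297 -0.0291 -0.0222 -0.0221] la [-0.0165  0.0092]
scene rail 209 al [0.0203 0.0217 0.1025 0.1037] la [-0.0167  0.0123]
top rail 30 al [0.0618 0.0642 0.1028 0.1031] la [-0.0155 -0.0099]
```

```bash
python3 -c "
from h import *
for i in range(3): camera('top')
goto([.5115,.1470,.0072],np.radians(12))"
```

```text
t 21.4667 tcp [0.512  0.1482 0.0282] toolx [ 0.0001  0.     -1.    ] F [-0.0506 -0.0582 -4.2174] grip 0.19518137634374907 q1,q6 [ 0.5862 -1.9471]
shift cm [-0.0495 -0.116  -2.1041] yaw deg -0.03058152216160352
```

Call:
carry_out([
  [[-0.05, -0.11, 0], [0, 0, 0], 0],
  [[0, 0, -0.6], [0, 0, 0], 0],
  [[0, 0, -0.5], [0, 0, 0], 0],
  [[0, 0, -0.2], [0, 0, 0], 0],
  [[0, 0, -0.2], [0, 0, 0], 0],
  [[0, 0, -0.2], [0, 0, 0], 0],
  [[0, 0, 0], [0, 0, 0], 0],
  [[0, 0, 0], [0, 0, 0], 0],
  [[0, 0, 0], [0, 0, 0], 0],
])

```text
t: 22.22
tcp_pos: [0.5116, 0.1471, 0.0112]
eef_rot: [0.703, -0.074, 0.703, 0.074]
ft_force: [0.6, 0.0, -4.9]
grip_width: 0.195
```

Call:
carry_out([
  [[0, 0, -0.15], [0, 0, 0], 0],
  [[0, 0, -0.15], [0, 0, 0], 0],
  [[0, 0, -0.08], [0, 0, 0], 0],
  [[0, 0, 0], [0, 0, 0], 0],
  [[0, 0, 0], [0, 0, 0], 0],
  [[0, 0, 0], [0, 0, 0], 0],
])

```text
t: 22.72
tcp_pos: [0.5118, 0.1472, 0.0078]
eef_rot: [0.704, -0.074, 0.703, 0.074]
ft_force: [-1.1, -0.3, 0.8]
grip_width: 0.196
```

Seated, with the weight carried by the gauge. Release, lift and withdraw.

Call:
carry_out([
  [[0, 0, 0], [0, 0, 0], 0.5],
  [[0, 0, 0], [0, 0, 0], 0.5],
  [[0, 0, 0], [0, 0, 0], 0.5],
  [[0, 0, 0], [0, 0, 0], 0.5],
  [[0, 0, 0], [0, 0, 0], 0.5],
  [[0, 0, 0], [0, 0, 0], 0.5],
  [[0, 0, 1], [0, 0, 0], 0.5],
  [[0, 0, 2], [0, 0, 0], 0.5],
  [[0, 0, 3], [0, 0, 0], 0.5],
  [[0, 0, 3], [0, 0, 0], 0.5],
  [[0, 0, 3], [0, 0, 0], 0.5],
  [[0, -3, 0.5], [0, 0, 0], 0.5],
  [[0, -3, 0.5], [0, 0, 0], 0.5],
  [[0, -3, 0.5], [0, 0, 0], 0.5],
  [[0, -3, 0.5], [0, 0, 0], 0.5],
  [[0, -3, 0], [0, 0, 0], 0.5],
  [[0, -3, 0], [0, 0, 0], 0.5],
  [[0, 0, 0], [0, 0, 0], 0.5],
  [[0, 0, 0], [0, 0, 0], 0.5],
  [[0, 0, 0], [0, 0, 0], 0.5],
])

```text
t: 24.38
tcp_pos: [0.5116, -0.0329, 0.1479]
eef_rot: [0.704, -0.074, 0.703, 0.074]
ft_force: [-0.0, 0.1, -0.0]
grip_width: 0.501
```

Run:
```python
from h import *
C={n:camera(n) for n in ("top","scene","wrist")}
a=np.array([np.cos(.2094),np.sin(.2094)]);b=np.array([-a[1],a[0]])
for nm0,s0 in (("FINE",[.4907,.2448]),("COARSE",[.5115,.1470])):
  for n,c in C.items():
    W=cloud(c,n=="wrist");r=W[...,:2]-s0;al=r@a;la=r@b;z=W[...,2]
    for nm,l,h in (("head",-.075,-.032),("shank",-.02,.015),("thread",.03,.11)):
        k=(al>l)&(al<h)&(abs(la)<.018)&(z>.048)&(z<.1)
        if k.sum()>3: print(nm0,n,nm,k.sum(),"al",np.percentile(al[k],[1,99]),"la",np.percentile(la[k],[1,99]),"z98",np.percentile(z[k],98))
for k,z in (("screw_odd_grip",.018),("bottle_white_mid",.05),("bottle_blue_mid",.05),("bottle_red_mid",.045)):
    for r in place_of(C["scene"],k)[:1]: print(k,r["p"],onplane(C["scene"],r["uv"],z))
print(observe()["t"],observe()["grip_width"],observe()["tcp_pos"])
cv2.imwrite("pics/f.png",cv2.cvtColor(np.hstack([cv2.resize(C["scene"]["color"][160:370,180:460],(400,300)),cv2.resize(C["top"]["color"][120:270,140:340],(400,300))]),cv2.COLOR_RGB2BGR))
```

```text
FINE top thread 239 al [0.0466 0.1023] la [-0.0139  0.0096] z98 0.06580332172344486
FINE scene head 116 al [-0.0622 -0.0323] la [-0.016   0.0136] z98 0.06557480622795085
FINE scene shank 78 al [-0.0191  0.0146] la [-0.0116  0.0048] z98 0.060605943484515666
FINE scene thread 220 al [0.0325 0.1024] la [-0.0148  0.0109] z98 0.06513711916900694
FINE wrist head 790 al [-0.0615 -0.0333] la [-0.0162  0.0092] z98 0.0649687663305875
FINE wrist shank 480 al [-0.0194  0.0145] la [-0.0094  0.0046] z98 0.059804900482388526
COARSE top thread 227 al [0.0507 0.1015] la [-0.0142  0.0111] z98 0.06550243858728122
COARSE scene head 135 al [-0.0623 -0.0323] la [-0.0172  0.01  ] z98 0.06600977123848793
COARSE scene shank 85 al [-0.0195  0.0148] la [-0.0111  0.0058] z98 0.06098138050535963
COARSE scene thread 257 al [0.0315 0.1025] la [-0.0155  0.0083] z98 0.06493343819672197
COARSE wrist head 1047 al [-0.0617 -0.0337] la [-0.0154  0.0097] z98 0.06505761497771002
COARSE wrist shank 670 al [-0.0197  0.0147] la [-0.0091  0.008 ] z98 0.059551465306247074
screw_odd_grip 0.58 [ 0.5661 -0.3172  0.018 ]
bottle_white_mid 0.62 [ 0.7078 -0.1348  0.05  ]
bottle_blue_mid 0.94 [0.6681 0.1973 0.05  ]
bottle_red_mid 0.82 [0.7461 0.0121 0.045 ]
24.7333 0.5017521154817414 [ 0.5115 -0.0323  0.1473]
```

View pics/f.png

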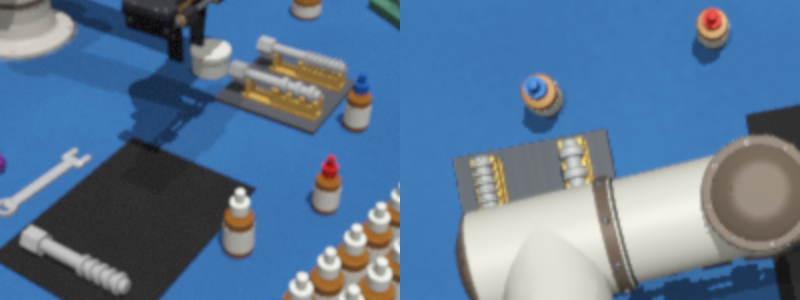

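Both screws lie in their rows with the heads at the rests. The medium screw and the three bottles are where they were, and the robot is clear of everything.

```bash
python3 -c "
from plant import *
print(sign_off())"
```

```text
the job is handed in; nothing more can be done
None
```

The fine and coarse screws are seated in their matching gauge rows, heads at the rests. I set each down until the gauge carried its weight before letting go, and handed in at about 25 s of the 59 s.

**Last checks:**
- **Lengthwise:** both heads measure about −61.6 to −33.5 mm from my measured seat points, against −61.5 to −33.5 mm when fully seated. I measured the seat points with the same cameras.
- **Height:** the shank tops are at about 60 mm, which puts the axes near 50–51 mm, against 50 mm required. The threads are level, so the ridges are home and not standing on the teeth.
- **Bystanders:** the medium screw and the three bottles show within about 1 cm of their first readings, which is within the detectors' scatter. Nothing was touched or knocked over.

**What failed or disagreed:**
- **First grasp:** it closed on nothing because the real fingertips sit about 31 mm above the reported tool point. I measured this with two cameras, corrected for it, and the later grasps held.
- **Camera spread:** the top camera and the networks' seat points differed by 2–10 mm from the wrist and scene depth images. I used the wrist and scene depth, and both screws went in without catching on the teeth.

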